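Stack the thread spools for the next sewing job

ROBOT

A 7-joint arm with a two-finger parallel gripper is mounted at the origin on the work surface. World frame = base frame: x ahead of the robot, y to its left, z up, the work surface at z = 0. Lengths are in m, angles in rad, forces in N, time in s.
With the tool pointing down it reaches from about 0.425 to 0.875 m from the base axis. Payload 4.7 kg.
Tool frame: the origin (TCP) lies between the finger pads; the fingertips stand 22 mm ahead of it and the grasp point (between the pads) lies 3 mm ahead of it; z points along the fingers, y is the line along which they close (so a half turn about z gives the same grasp; the last joint's range is limited). The gripper opens to 87 mm and grips with 3 to 60 N. Pads are 19 mm wide; open, the fingers measure 117 mm over their backs; the gripper's body (75 mm by 190 mm) begins 51 mm behind the grasp point.
Start: joints at [1.229, 0.321, -0.07, 1.45, 0.023, 1.371, -0.057], TCP at [0.226, -0.609, 0.245] pointing down, gripper open.
Joint ranges: [-2.86, 2.86], [-0.3, 2.09], [-1.38, 1.24], [0.06, 2.45], [-1.56, 4.7], [0.09, 2.05], [-2.69, 2.69]. Speed limits (rad/s): [2.57, 2.57, 3.14, 3.14, 3.14, 3.14, 3.14].

INTERFACE

Orientations are given as a rotation vector (axis times angle).
In Python, from bench import ctrl gives the robot as it stands. The module is installed in compiled form; this text tells all that it offers.
- The arm moves only by the tool send_rows, never from a script. Its argument "motion" is a list of rows, each an object with "claw": the opening, from -1 (shut) to 1 (fully open); "slide": the shift along the tool's x, y, z in mm, a list of three; "delta_rot": the turn, a rotation vector about the tool's x, y, z in rad, a list of three. In form: [{"claw": claw, "slide": [x, y, z], "delta_rot": [ax, ay, az]}, ...]. A call has 1 to 5 rows; each row is the pose to reach, as a shift and turn from the pose commanded when the call began, along the tool's axes at that moment; what a row does not reach only later rows make up. A row lasts 1/10 s, in which the tool goes at most 50 mm and 8.59 degrees, less where a joint would pass 70% of its speed; a pose out of reach is approached as far as the arm can. A call with a gripper value outside its range is refused whole. The fingers move at their own pace and stop on an object; "grip_force" is the grip in N (left out, the last holds). Time passes only in rows, so rows that repeat a pose let the fingers close. It gives the time, the measured TCP pose, the force, the opening and the grip force at its end, in the units of the state.
- ctrl.get_state(): the state, without advancing time (a new reading comes with each control period).
- ctrl.get_image(name): name is "scene" or "top" or "wrist"; returns a dict with "color" (384x512x3 uint8, blue, green, red), "fx", "fy", "cx", "cy" (pixels), "pose" (4x4, takes a point from camera to world coordinates). Camera axes: x right, y down, z forward; pixel columns grow to the right and rows downward; lengths in m; the calibration is good to about 2 mm. A picture is of the moment at which its call begins. There is no depth.
- ctrl.close_job(): hands the job in; it is judged then, once.
The state is a dict: "time": time; "joint_positions": joint angles; "qd": joint speeds; "joint_torque": joint torques, N m; "position": TCP position; "tool_rot": TCP orientation; "ft_force": force on the tool from outside, world axes, zero at the start; "torque": the same for the moment, N m; "grip_width": opening from 0.0 (shut) to 1.0 (fully open); "grip_force": force on a finger pad.
Only numpy, scipy, OpenCV 4.12 (cv2) and the standard library are available. Lean on these libraries where they do the work, as an engineer would, in place of code of your own. Each camera call takes 0.05 s, during which the arm holds its last target. There are 200 camera calls.

TASK

Set out the thread for the next job as one upright stack on the dark wooden stand, every spool fully down on the stub below it: teal at the bottom, then blue, then orange, then yellow on top. The teal one is in the thread carousel, so begin by turning the carousel by its red handle until the teal spool stands in the middle of the gap in the retaining wire, and lift it out there; leave the white, black and plum spools standing in their bays.

Things in the scene. Friction and masses are not known exactly. Their poses are not given: they have to be found in the camera images.
- teal_spool: Teal (green-blue) thread spool, at the start in a side bay of the carousel, under the retaining wire. Upright, 38 mm in diameter, 46 mm high; on its flat top a white stub (13 mm wide, 8 mm high, tapered), 54 mm in all; in its underside a hole 18 mm wide, 10 mm deep for the stub below. Origin: centre of the underside, z up. About 50 g.
- blue_spool: Dark blue thread spool standing on the table. Same shape, size and origin as the teal spool (hole below, white stub above).
- orange_spool: Orange thread spool standing on the table. Same shape, size and origin as the teal spool (hole below, white stub above).
- yellow_spool: Yellow thread spool standing on the table. Same shape, size and origin as the teal spool (hole below, white stub above).
- stand: Fixed dark wooden disc, 80 mm in diameter, 15 mm high, with a white stub (13 mm wide, 8 mm high) at the centre of its top: the foot of the stack. Origin: centre of the underside, on the table. The first spool seats with its underside 15 mm above this origin; each further one 46 mm above the one below.
- frame: Fixed carousel frame: white disc 284 mm wide, 8 mm high; steel retaining wire (6 mm thick, centre 88 mm above the table) in an arc of 95 mm radius right over the bays, on four posts 134 mm from the axis; spools under it cannot be lifted. Gap in the wire: 48 degrees either side of the frame's -x direction, roughly towards the robot. Origin: on the axis, at table height.
- turntable: Wooden disc 248 mm wide, turns both ways (up to 3.1 rad from its start) about its vertical axis, light friction, stays put. Five bays 95 mm from the axis, 72 degrees apart, floor 24 mm above the table. Red bar handle on the axis: 60 mm along the disc's x, 20 mm along its y, 84 to 112 mm above the table; grip across its width from above, twist. Origin: on the axis, 10 mm above the table.
- white_spool: White thread spool standing in another bay of the carousel, same shape, size and origin as the teal one. Not needed: it stays standing in its bay, turning with the carousel.
- black_spool: Black thread spool standing in another bay of the carousel, same shape, size and origin as the teal one. Not needed: it stays standing in its bay, turning with the carousel.
- plum_spool: Plum-purple thread spool standing in another bay of the carousel, same shape, size and origin as the teal one. Not needed: it stays standing in its bay, turning with the carousel.
There are look-alikes about, which are no part of the job. There is more than one size of the plum_spool; the job needs the largest. There is more than one size of the white_spool; the job needs the larger.

How it is judged:
On the way, in this order (a step that is already met when the one before it is completed fails the run):
1. the teal spool, still standing in its bay, has been turned into the gap of the retaining wire (y of teal_spool in the frame of frame between -0.02 and 0.02 m and x of teal_spool in the frame of frame between -0.115 and -0.075 m and height (world z) of teal_spool below 0.03 m and angle between teal_spool's own z axis and vertical below 0.1 rad), for 0.2 s.
2. the teal spool on the stand, seated and upright (horizontal distance between teal_spool and stand below 0.006 m and z of teal_spool in the frame of stand between 0.012 and 0.018 m and angle between teal_spool's own z axis and vertical below 0.1 rad), for 0.2 s.
3. the blue spool on the teal one, seated and upright (horizontal distance between blue_spool and teal_spool below 0.006 m and z of blue_spool in the frame of teal_spool between 0.043 and 0.049 m and angle between blue_spool's own z axis and vertical below 0.1 rad), for 0.2 s.
4. the orange spool on the blue one, seated and upright (horizontal distance between orange_spool and blue_spool below 0.006 m and z of orange_spool in the frame of blue_spool between 0.043 and 0.049 m and angle between orange_spool's own z axis and vertical below 0.1 rad), for 0.2 s.
5. the yellow spool on the orange one, seated and upright (horizontal distance between yellow_spool and orange_spool below 0.006 m and z of yellow_spool in the frame of orange_spool between 0.043 and 0.049 m and angle between yellow_spool's own z axis and vertical below 0.1 rad), for 0.2 s.
At the end, for the whole second after the job is handed in: On the stand, bottom to top: teal, blue, orange, yellow; each within 6 mm sideways of what is below, fully down within 3 mm, upright within 0.1 rad, released and at rest. White, black and plum spools still stand on the turntable, 70 to 117 mm from its axis (all of step 2 and all of step 3 and all of step 4 and all of step 5 and linear speed of each of teal_spool, blue_spool, orange_spool, yellow_spool below 0.01 m/s and horizontal distance between white_spool and turntable between 0.07 and 0.117 m and angle between each of white_spool, black_spool, plum_spool's own z axis and vertical below 0.2 rad and height (world z) of each of white_spool, black_spool, plum_spool below 0.035 m and horizontal distance between black_spool and turntable between 0.07 and 0.117 m and horizontal distance between plum_spool and turntable between 0.07 and 0.117 m); the robot touches nothing.
It fails at once if the white spool is lifted, tipped or pushed out of its bay (not (horizontal distance between white_spool and turntable between 0.07 and 0.117 m and angle between white_spool's own z axis and vertical below 0.2 rad and height (world z) of white_spool below 0.035 m)).
It fails at once if the black spool is lifted, tipped or pushed out of its bay (not (horizontal distance between black_spool and turntable between 0.07 and 0.117 m and angle between black_spool's own z axis and vertical below 0.2 rad and height (world z) of black_spool below 0.035 m)).
It fails at once if the plum spool is lifted, tipped or pushed out of its bay (not (horizontal distance between plum_spool and turntable between 0.07 and 0.117 m and angle between plum_spool's own z axis and vertical below 0.2 rad and height (world z) of plum_spool below 0.035 m)).
It also fails if it takes over 128 s, if anything falls off the work surface, if the arm or the gripper's body presses on something with over 40 N, if the wrist force passes 120 N, or if a joint passes its speed limit or range.

## Working session

There is one attempt and no reset: what is moved stays moved. The work goes in short steps, Python scripts to look and compute and a tool call to move; the robot and the scene stay as the last step left them, time stands still between calls to the robot, and variables do not carry over. Pictures are saved under pics/ and viewed, at most 14 in all, crops included, and the job is handed in when it is done.

Besides the shell and the picture viewer there is one more tool, called after "Request:" in YAML: its name, and indented under it one key for each argument. send_rows: Moves the arm, as the interface text tells. Its arguments: {"type":"object","properties":{"motion":{"type":"array","items":{"type":"object","properties":{"claw":{"type":"number"},"slide":{"type":"array","items":{"type":"number"}},"delta_rot":{"type":"array","items":{"type":"number"}}}}},"grip_force":{"type":"number"}},"required":["motion"]}

```bash
mkdir -p pics
cat > h.py <<'E'
from bench import ctrl
import numpy as np, cv2
from scipy.spatial.transform import Rotation as R
def im(name, save=None):
    d=ctrl.get_image(name)
    if save: cv2.imwrite(f'pics/{save}.png',d['color'])
    return d
def ray(d,u,v,z):
    P=np.array(d['pose']); r=P[:3,:3]@np.array([(u-d['cx'])/d['fx'],(v-d['cy'])/d['fy'],1]); o=P[:3,3]
    return o+r*(z-o[2])/r[2]
def proj(d,p):
    P=np.array(d['pose']); q=P[:3,:3].T@(np.array(p)-P[:3,3]); return q[0]/q[2]*d['fx']+d['cx'], q[1]/q[2]*d['fy']+d['cy']
E
python3 - <<'E'
from h import *
a=im('top','top0'); b=im('scene','scene0')
for d in(a,b): print(np.round(d['pose'],3).tolist(),d['fx'],d['cx'],d['cy'])
s=ctrl.get_state(); print({k:np.round(v,3).tolist() for k,v in s.items()}); print(R.from_rotvec(s['tool_rot']).as_matrix().round(3))
E
```

```text
[[0.014, -0.987, 0.161, 0.44], [-1.0, -0.015, -0.001, 0.09], [0.004, -0.161, -0.987, 0.992], [0.0, 0.0, 0.0, 1.0]] 357.8000379014956 256.57053482058893 188.04872169718885
[[-0.816, 0.485, -0.314, 0.836], [0.577, 0.676, -0.457, 0.473], [-0.01, -0.555, -0.832, 0.749], [0.0, 0.0, 0.0, 1.0]] 350.9457903978098 254.3002399943044 191.25278211358767
{'time': 0.1, 'joint_positions': [1.229, 0.322, -0.07, 1.452, 0.023, 1.371, -0.057], 'qd': [0.0, -0.002, -0.001, -0.001, -0.001, -0.001, 0.0], 'joint_torque': [-0.0, -49.257, -0.405, -31.34, -0.064, 0.039, 0.0], 'position': [0.226, -0.609, 0.244], 'tool_rot': [-3.09, -0.556, 0.001], 'ft_force': [-1.042, -0.134, -0.98], 'torque': [0.041, -0.004, 0.025], 'grip_force': 0.0, 'grip_width': 1.006}
[[ 0.937  0.348 -0.001]
 [ 0.348 -0.937  0.002]
 [-0.    -0.002 -1.   ]]
```

View pics/top0.png

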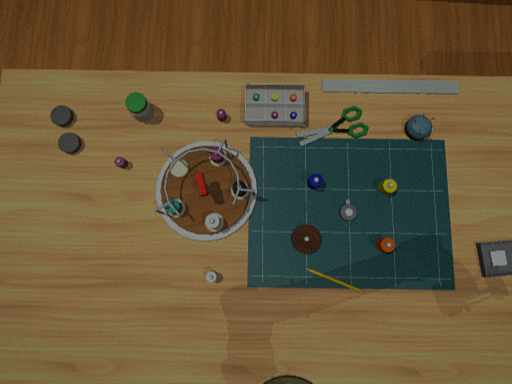

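View pics/scene0.png

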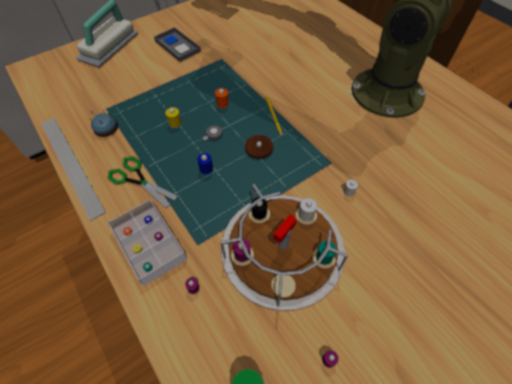

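The top view shows the carousel at about (206,190), with teal (174,207), white (213,222), black (239,188), plum (217,157) and an empty bay (179,169). The stand is at (306,239), blue (316,180), yellow (390,186) and orange (388,245). The scene view agrees. Next I'll measure in detail.

Run:
```python
from h import *
d=im('top'); c=d['color']
cv2.imwrite('pics/crop.png',cv2.resize(c[135:245,150:260],None,fx=5.4,fy=5.4,interpolation=cv2.INTER_CUBIC))
hsv=cv2.cvtColor(c,cv2.COLOR_BGR2HSV)
def cen(lo,hi,box,z,n):
    x0,y0,x1,y1=box; m=cv2.inRange(hsv,lo,hi)[y0:y1,x0:x1]
    k,_,st,ct=cv2.connectedComponentsWithStats(m); i=1+st[1:,4].argmax(); u,v=ct[i]+[x0,y0]
    print(n,st[i].tolist(),np.round([u,v],1),np.round(ray(d,u,v,z),4)); return m,x0,y0
cen((110,100,60),(130,255,255),(300,165,335,195),.035,'blue')
cen((20,120,80),(35,255,255),(375,170,405,200),.035,'yellow')
cen((3,150,80),(18,255,255),(375,230,405,260),.035,'orange')
cen((0,150,80),(5,255,255),(185,165,215,205),.112,'handle')
# white stubs
for n,box,z in(('blue',(305,170,327,187),.05),('yellow',(380,175,400,195),.05),('orange',(378,235,398,252),.05),('stand',(296,230,316,250),.02),('black',(230,180,246,196),.074),('teal',(166,200,184,216),.074)):
    cen((0,0,110),(180,90,255),box,z,n+' stub')
# stand
cen((0,40,20),(15,255,110),(285,220,325,260),.015,'stand')
# frame disc white
m=cv2.inRange(hsv,(0,0,110),(180,70,255)); k=np.zeros_like(m); k[138:245,150:262]=255; m&=k
ctr=max(cv2.findContours(m,cv2.RETR_EXTERNAL,cv2.CHAIN_APPROX_NONE)[0],key=cv2.contourArea)
pts=np.array([ray(d,*p[0],.008)[:2] for p in cv2.convexHull(ctr)])
A=np.c_[2*pts,np.ones(len(pts))]; s=np.linalg.lstsq(A,(pts**2).sum(1),rcond=None)[0]; print('frame',s[:2],np.sqrt(s[2]+s[:2]@s[:2]))
```

```text
blue [9, 8, 14, 14, 129] [315.6 180. ] [ 0.6199 -0.0718  0.035 ]
yellow [8, 9, 14, 14, 133] [389.4 185.4] [ 0.608  -0.2723  0.035 ]
orange [6, 8, 14, 14, 139] [387.3 244.6] [ 0.4489 -0.2595  0.035 ]
handle [10, 7, 12, 24, 169] [200.3 183.3] [0.5927 0.2292 0.112 ]
blue stub [10, 8, 3, 4, 10] [316.  179.2] [ 0.6193 -0.0704  0.05  ]
yellow stub [9, 8, 4, 4, 12] [390.5 184.5] [ 0.6078 -0.2697  0.05  ]
orange stub [9, 8, 4, 4, 12] [388.5 244.5] [ 0.449  -0.2572  0.05  ]
stand stub [9, 7, 3, 4, 10] [306.2 238.5] [ 0.4621 -0.0471  0.02  ]
black stub [6, 4, 7, 12, 16] [238.2 189.4] [0.5848 0.1363 0.074 ]
teal stub [0, 0, 13, 14, 27] [171.5 206.4] [0.5377 0.3071 0.074 ]
stand [7, 5, 29, 29, 604] [305.8 238.7] [ 0.4618 -0.0468  0.015 ]
frame [0.59954071 0.23369636] 0.14592747725679542
```

View pics/crop.png

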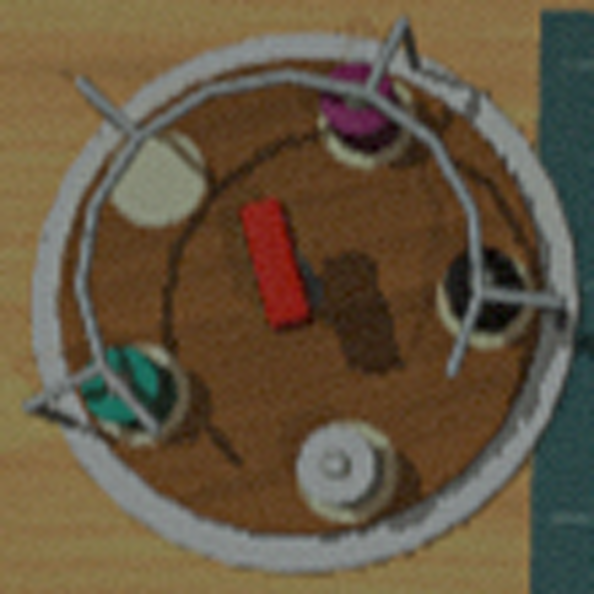

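The crop shows the wire ends at about (155,430) and (455,372), and the wire/post joints at (100,365), (137,137), (370,92) and (480,290). The handle runs from (262,202) to (292,320). The white spool stands in the gap and teal is under the left end of the wire.

Run:
```python
from h import *
d=im('top')
f=lambda x,y,z: ray(d,150+x/5.4-.4,135+y/5.4-.4,z)[:2]
w=np.array([f(x,y,.088) for x,y in((155,430),(100,365),(78,280),(93,210),(137,137),(208,90),(290,76),(370,92),(435,140),(472,212),(480,290),(455,372))])
A=np.c_[2*w,np.ones(len(w))]; s=np.linalg.lstsq(A,(w**2).sum(1),rcond=None)[0]; c=s[:2]; print('wire c',c,np.sqrt(s[2]+c@c))
ang=lambda p:np.degrees(np.arctan2(*(p-c)[::-1]))
print('wire angs',[round(ang(p)) for p in w])
for n,x,y,z in(('white',338,463,.078),('whitetop',337,466,.070),('teal',120,388,.070),('black',485,290,.07),('plum',357,100,.07),('empty',157,180,.024)):
    p=f(x,y,z); print(n,p.round(4),np.linalg.norm(p-c).round(3),ang(p).round(1))
a,b=f(258,203,.112),f(292,325,.112); print('handle',(a+b)/2,np.degrees(np.arctan2(*(a-b)[::-1])),np.linalg.norm(a-b))
```

```text
wire c [0.5936532  0.22948994] 0.09552358814459797
wire angs [144, 119, 94, 73, 48, 24, 0, -24, -48, -72, -95, -120]
white [0.5032 0.2005] 0.095 -162.2
whitetop [0.5024 0.2019] 0.095 -163.2
teal [0.5382 0.3072] 0.095 125.5
black [0.5883 0.1333] 0.096 -93.2
plum [0.6819 0.1982] 0.094 -19.5
empty [0.6503 0.3046] 0.094 53.0
handle [0.59242727 0.22870522] 17.485164658816643 0.05976652981014793
```

Axis is at (0.5935,0.2293), the gap direction is 192°, teal is at 125.3° and the handle at 17.5°. So the carousel needs about +66.7°. I'll move first to a point over the mat and look with the wrist camera.

Request:
send_rows:
  motion:
    - {"claw": 1,"slide": [40,-29,-6],"delta_rot": [0,0,0]}
    - {"claw": 1,"slide": [80,-58,-12],"delta_rot": [0,0,0]}
    - {"claw": 1,"slide": [120,-87,-18],"delta_rot": [0,0,0]}
    - {"claw": 1,"slide": [160,-116,-24],"delta_rot": [0,0,0]}
    - {"claw": 1,"slide": [200,-144,-30],"delta_rot": [0,0,0]}

```text
time: 0.7
position: [0.3645, -0.4027, 0.2748]
tool_rot: [3.092, 0.556, -0.0]
ft_force: [0.2, -0.6, 0.7]
grip_width: 1.001
grip_force: 0.0
```

Request:
send_rows:
  motion:
    - {"claw": 1,"slide": [40,-29,-6],"delta_rot": [0,0,0]}
    - {"claw": 1,"slide": [80,-58,-12],"delta_rot": [0,0,0]}
    - {"claw": 1,"slide": [120,-87,-18],"delta_rot": [0,0,0]}
    - {"claw": 1,"slide": [160,-116,-24],"delta_rot": [0,0,0]}
    - {"claw": 1,"slide": [200,-144,-30],"delta_rot": [0,0,0]}

```text
time: 1.2
position: [0.5017, -0.1981, 0.3049]
tool_rot: [3.091, 0.556, 0.0]
ft_force: [1.1, 0.0, 0.0]
grip_width: 0.999
grip_force: 0.0
```

```bash
cat >> h.py <<'E'
def go(x,y,z,yaw,p=None):
    "slide (mm) and turn about tool z to TCP target x,y,z with tool-x heading yaw(deg, mod 180)"
    s=ctrl.get_state(); M=R.from_rotvec(s['tool_rot']).as_matrix(); p=np.array(s['position'])
    cur=np.degrees(np.arctan2(M[1,0],M[0,0])); dy=(yaw-cur+90)%180-90
    sl=M.T@(np.array([x,y,z])-p)*1000; tilt=np.degrees(np.arccos(-M[2,2]))
    print('slide',sl.round(1),'rotz',round(-np.radians(dy),4),'| yaw',cur.round(2),'tilt',tilt.round(2),'pos',p.round(4),'|d|',np.linalg.norm(sl).round(0),'J',np.round(s['joint_positions'],2))
E
python3 - <<'E'
from h import *
d=im('wrist','w1'); print(np.round(d['pose'],3).tolist(),d['fx'],d['cx'],d['cy'])
for n,p in dict(blue=(.6195,-.071,.054),yellow=(.608,-.271,.054),orange=(.449,-.258,.054),stand=(.462,-.047,.023)).items(): print(n,np.round(proj(d,p)))
go(.5932,.229,.25,17.5)
E
```

```text
[[0.349, -0.906, -0.241, 0.567], [-0.937, -0.338, -0.09, -0.173], [0.0, 0.257, -0.966, 0.445], [0.0, 0.0, 0.0, 1.0]] 336.4405419589651 251.16322419261587 188.46053560669822
blue [178.  16.]
yellow [345.  95.]
orange [282. 217.]
stand [127. 144.]
slide [ 230.2 -358.1   58.6] rotz 0.0628 | yaw 21.1 tilt 0.43 pos [ 0.507  -0.1882  0.3062] |d| 430.0 J [ 0.73  0.08 -0.45  1.62  0.03  1.44 -0.92]
```

View pics/w1.png

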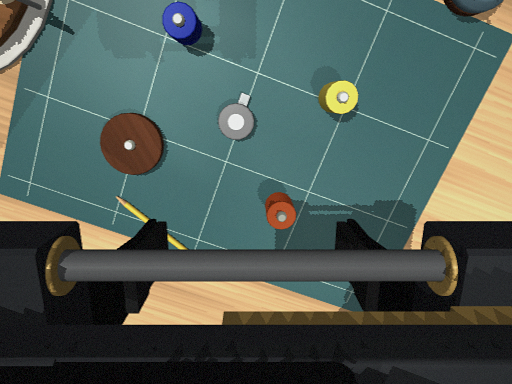

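The wrist view shows the stubs at stand (128,145), blue (178,18), yellow (343,97) and orange (282,217). All are within 2 px of what I predicted. Next is the carousel handle.

Request:
send_rows:
  motion:
    - {"claw": 1,"slide": [30,-45,5],"delta_rot": [0,0,0.01]}
    - {"claw": 1,"slide": [55,-85,12],"delta_rot": [0,0,0.02]}
    - {"claw": 1,"slide": [80,-125,20],"delta_rot": [0,0,0.03]}
    - {"claw": 1,"slide": [105,-165,25],"delta_rot": [0,0,0.05]}
    - {"claw": 1,"slide": [120,-185,28],"delta_rot": [0,0,0.05]}

```text
time: 1.75
position: [0.5487, 0.0204, 0.2762]
tool_rot: [-3.102, -0.487, -0.0]
ft_force: [0.4, 0.2, 0.1]
grip_width: 0.996
grip_force: 0.0
```

Request:
send_rows:
  motion:
    - {"claw": 1,"slide": [25,-38,5],"delta_rot": [0,0,0]}
    - {"claw": 1,"slide": [50,-77,12],"delta_rot": [0,0,0]}
    - {"claw": 1,"slide": [75,-115,20],"delta_rot": [0,0,0]}
    - {"claw": 1,"slide": [100,-155,25],"delta_rot": [0,0,0]}
    - {"claw": 1,"slide": [108,-190,27],"delta_rot": [0,0,0]}

```text
time: 2.25
position: [0.5954, 0.231, 0.248]
tool_rot: [-3.104, -0.479, 0.002]
ft_force: [-0.4, 0.8, 0.2]
grip_width: 0.999
grip_force: 0.0
```

Request:
send_rows:
  motion:
    - {"claw": 1,"slide": [0,0,0],"delta_rot": [0,0,0]}
    - {"claw": 1,"slide": [0,0,0],"delta_rot": [0,0,0]}
    - {"claw": 1,"slide": [0,0,0],"delta_rot": [0,0,0]}

```text
time: 2.55
position: [0.5954, 0.227, 0.2493]
tool_rot: [3.104, 0.475, -0.0]
ft_force: [0.5, 0.1, -0.2]
grip_width: 1.001
grip_force: 0.0
```

Run:
```python
from h import *
go(.5935,.2293,.25,17.5)
d=im('wrist','w2')
for n,p in dict(axis=(.5935,.2293,.112)).items(): print(n,np.round(proj(d,p)))
```

```text
slide [-1.1 -2.7 -0.7] rotz -0.0016 | yaw 17.41 tilt 0.09 pos [0.5954 0.227  0.2493] |d| 3.0 J [ 0.14  0.37 -0.71  1.46  0.25  1.4  -1.85]
axis [248. 185.]
```

View pics/w2.png

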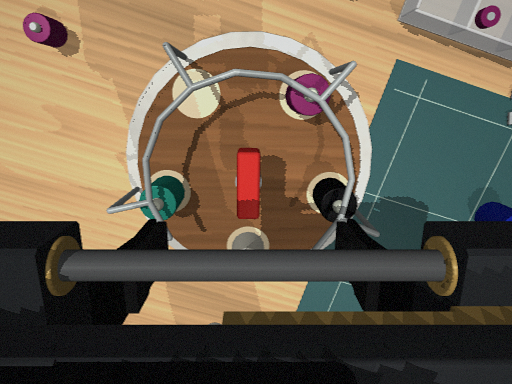

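The handle at (248,183) is lined up with the tool. I'll descend and grip it.

Request:
send_rows:
  motion:
    - {"claw": 1,"slide": [-1,-2.5,30],"delta_rot": [0,0,0]}
    - {"claw": 1,"slide": [-1,-2.5,70],"delta_rot": [0,0,0]}
    - {"claw": 1,"slide": [-1,-2.5,110],"delta_rot": [0,0,0]}
    - {"claw": 1,"slide": [-1,-2.5,135],"delta_rot": [0,0,0]}
    - {"claw": 1,"slide": [-1,-2.5,147],"delta_rot": [0,0,0]}

```text
time: 3.1
position: [0.5923, 0.228, 0.0997]
tool_rot: [3.104, 0.474, -0.006]
ft_force: [-0.4, -0.1, -0.0]
grip_width: 1.001
grip_force: 0.0
```

Request:
send_rows:
  motion:
    - {"claw": 0,"slide": [0,0,0],"delta_rot": [0,0,0]}
    - {"claw": -0.5,"slide": [0,0,0],"delta_rot": [0,0,0]}
    - {"claw": -1,"slide": [0,0,0],"delta_rot": [0,0,0]}
    - {"claw": -1,"slide": [0,0,0],"delta_rot": [0,0,0]}
    - {"claw": -1,"slide": [0,0,0],"delta_rot": [0,0,0]}
  grip_force: 25

```text
time: 3.6
position: [0.5937, 0.2312, 0.1036]
tool_rot: [-3.105, -0.478, -0.003]
ft_force: [-0.1, 0.1, -0.9]
grip_width: 0.631
grip_force: 0.0
```

Request:
send_rows:
  motion:
    - {"claw": -1,"slide": [0,0,0],"delta_rot": [0,0,0]}
    - {"claw": -1,"slide": [0,0,0],"delta_rot": [0,0,0]}
    - {"claw": -1,"slide": [0,0,0],"delta_rot": [0,0,0]}

```text
time: 3.9
position: [0.5931, 0.231, 0.1025]
tool_rot: [3.105, 0.479, 0.0]
ft_force: [-0.7, 0.4, -0.6]
grip_width: 0.353
grip_force: 0.0
```

Request:
send_rows:
  motion:
    - {"claw": -1,"slide": [0,0,0],"delta_rot": [0,0,0]}
    - {"claw": -1,"slide": [0,0,0],"delta_rot": [0,0,0]}
    - {"claw": -1,"slide": [0,0,0],"delta_rot": [0,0,0]}
    - {"claw": -1,"slide": [0,0,0],"delta_rot": [0,0,0]}

```text
time: 4.3
position: [0.5936, 0.2293, 0.1024]
tool_rot: [3.103, 0.476, -0.0]
ft_force: [1.2, -5.1, 1.8]
grip_width: 0.263
grip_force: 25.0
```

Request:
send_rows:
  motion:
    - {"claw": -1,"slide": [0,0,0],"delta_rot": [0,0,-0.04]}
    - {"claw": -1,"slide": [0,0,0],"delta_rot": [0,0,-0.11]}
    - {"claw": -1,"slide": [0,0,0],"delta_rot": [0,0,-0.19]}
    - {"claw": -1,"slide": [0,0,0],"delta_rot": [0,0,-0.27]}
    - {"claw": -1,"slide": [0,0,0],"delta_rot": [0,0,-0.35]}

```text
time: 4.8
position: [0.5935, 0.2297, 0.1025]
tool_rot: [2.972, 1.014, -0.001]
ft_force: [0.4, -5.0, 0.8]
grip_width: 0.268
grip_force: 25.0
```

Request:
send_rows:
  motion:
    - {"claw": -1,"slide": [0,0,0],"delta_rot": [0,0,-0.08]}
    - {"claw": -1,"slide": [0,0,0],"delta_rot": [0,0,-0.17]}
    - {"claw": -1,"slide": [0,0,0],"delta_rot": [0,0,-0.26]}
    - {"claw": -1,"slide": [0,0,0],"delta_rot": [0,0,-0.34]}
    - {"claw": -1,"slide": [0,0,0],"delta_rot": [0,0,-0.42]}

```text
time: 5.3
position: [0.5932, 0.2299, 0.1024]
tool_rot: [2.695, 1.612, -0.002]
ft_force: [-0.0, -4.4, 1.5]
grip_width: 0.27
grip_force: 25.0
```

Request:
send_rows:
  motion:
    - {"claw": -1,"slide": [0,0,0],"delta_rot": [0,0,-0.08]}
    - {"claw": -1,"slide": [0,0,0],"delta_rot": [0,0,-0.16]}
    - {"claw": -1,"slide": [0,0,0],"delta_rot": [0,0,-0.24]}
    - {"claw": -1,"slide": [0,0,0],"delta_rot": [0,0,-0.31]}
    - {"claw": -1,"slide": [0,0,0],"delta_rot": [0,0,-0.36]}

```text
time: 5.8
position: [0.5929, 0.2301, 0.1024]
tool_rot: [2.364, 2.068, -0.003]
ft_force: [-0.9, -4.7, 2.9]
grip_width: 0.267
grip_force: 25.0
```

Request:
send_rows:
  motion:
    - {"claw": -1,"slide": [0,0,0],"delta_rot": [0,0,-0.02]}
    - {"claw": -1,"slide": [0,0,0],"delta_rot": [0,0,-0.034]}
    - {"claw": -1,"slide": [0,0,0],"delta_rot": [0,0,-0.034]}
    - {"claw": -1,"slide": [0,0,0],"delta_rot": [0,0,-0.034]}

```text
time: 6.2
position: [0.5928, 0.2301, 0.1024]
tool_rot: [2.331, 2.105, -0.003]
ft_force: [-1.5, -4.4, 2.7]
grip_width: 0.264
grip_force: 25.0
```

Run:
```python
from h import *
go(.5935,.2293,.25,84.2); d=im('top','top2')
cv2.imwrite('pics/crop2.png',cv2.resize(d['color'][135:245,150:260],None,fx=5.4,fy=5.4,interpolation=cv2.INTER_CUBIC))
```

```text
slide [  -1.     0.6 -147.6] rotz -0.0007 | yaw 84.16 tilt 0.11 pos [0.5928 0.2301 0.1024] |d| 148.0 J [ 0.27  0.56 -0.9   1.62  0.47  1.19 -0.84]
```

View pics/crop2.png

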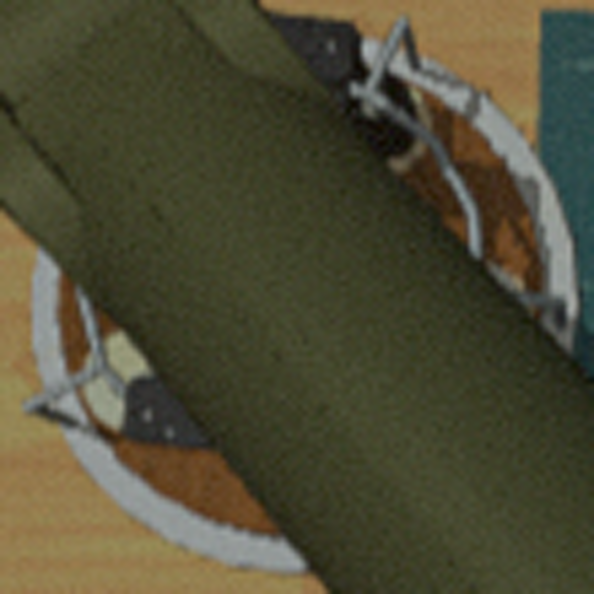

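The empty bay now sits by the left post and black has moved to the top, so the carousel turned as intended. I'll release, rise and go above the teal spool.

Request:
send_rows:
  motion:
    - {"claw": 0.2,"slide": [0,0,0],"delta_rot": [0,0,0]}
    - {"claw": 0.5,"slide": [0,0,0],"delta_rot": [0,0,0]}
    - {"claw": 0.6,"slide": [0,0,0],"delta_rot": [0,0,0]}
    - {"claw": 0.6,"slide": [0,0,-5],"delta_rot": [0,0,0]}
    - {"claw": 0.6,"slide": [0,0,-20],"delta_rot": [0,0,0]}

```text
time: 6.75
position: [0.5921, 0.231, 0.1219]
tool_rot: [-2.329, -2.106, 0.003]
ft_force: [0.1, 0.1, -0.2]
grip_width: 0.634
grip_force: 0.0
```

Request:
send_rows:
  motion:
    - {"claw": 0.6,"slide": [0,0,-25],"delta_rot": [0,0,0]}
    - {"claw": 0.6,"slide": [0,0,-60],"delta_rot": [0,0,0]}
    - {"claw": 0.6,"slide": [0,0,-95],"delta_rot": [0,0,0]}
    - {"claw": 0.6,"slide": [0,0,-120],"delta_rot": [0,0,0]}
    - {"claw": 0.6,"slide": [0,0,-128],"delta_rot": [0,0,0]}

```text
time: 7.25
position: [0.5942, 0.2325, 0.2552]
tool_rot: [2.329, 2.106, 0.01]
ft_force: [0.3, -0.2, 0.2]
grip_width: 0.802
grip_force: 0.0
```

Request:
send_rows:
  motion:
    - {"claw": 0.6,"slide": [-3,-10,0],"delta_rot": [0,0,0.08]}
    - {"claw": 0.6,"slide": [-10,-30,0],"delta_rot": [0,0,0.21]}
    - {"claw": 0.6,"slide": [-20,-55,0],"delta_rot": [0,0,0.34]}
    - {"claw": 0.6,"slide": [-27,-80,0],"delta_rot": [0,0,0.47]}
    - {"claw": 0.6,"slide": [-30,-90,0],"delta_rot": [0,0,0.6]}

```text
time: 7.75
position: [0.4981, 0.2102, 0.25]
tool_rot: [2.851, 1.317, -0.003]
ft_force: [-0.4, 0.3, 0.7]
grip_width: 0.799
grip_force: 0.0
```

Request:
send_rows:
  motion:
    - {"claw": 0.6,"slide": [0,0,0],"delta_rot": [0,0,0.14]}
    - {"claw": 0.6,"slide": [0,0,0],"delta_rot": [0,0,0.28]}
    - {"claw": 0.6,"slide": [0,0,0],"delta_rot": [0,0,0.42]}
    - {"claw": 0.6,"slide": [0,0,0],"delta_rot": [0,0,0.54]}
    - {"claw": 0.6,"slide": [0,0,0],"delta_rot": [0,0,0.65]}

```text
time: 8.25
position: [0.5001, 0.2102, 0.2501]
tool_rot: [3.123, 0.338, -0.001]
ft_force: [-0.9, 1.0, 0.7]
grip_width: 0.799
grip_force: 0.0
```

Request:
send_rows:
  motion:
    - {"claw": 0.6,"slide": [0,0,0],"delta_rot": [0,0,0]}
    - {"claw": 0.6,"slide": [0,0,0],"delta_rot": [0,0,0]}
    - {"claw": 0.6,"slide": [0,0,0],"delta_rot": [0,0,0]}

```text
time: 8.55
position: [0.5004, 0.2103, 0.2503]
tool_rot: [3.122, 0.348, -0.001]
ft_force: [-0.8, -0.1, -0.3]
grip_width: 0.801
grip_force: 0.0
```

Run:
```python
from h import *
go(.5006,.2095,.245,12)
d=im('wrist','w3'); print(np.round(proj(d,(.5006,.2095,.078))), np.round(proj(d,(.5006,.2095,.07))))
```

```text
slide [0.  0.8 5.3] rotz 0.0124 | yaw 12.71 tilt 0.02 pos [0.5004 0.2103 0.2503] |d| 5.0 J [ 0.34  0.17 -0.87  1.69  0.13  1.35 -1.9 ]
[252. 175.] [252. 173.]
```

View pics/w3.png

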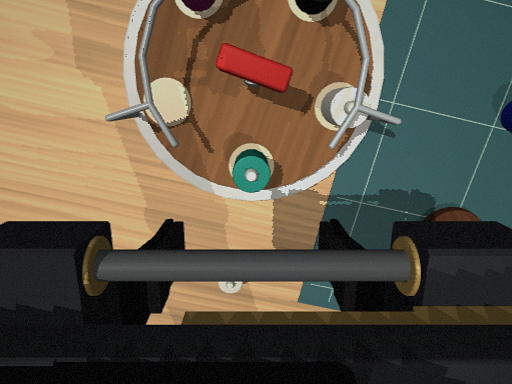

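The teal stub at (251,175) is within 1 px of the prediction and centred between the wire ends. I'll descend, grip and lift.

Request:
send_rows:
  motion:
    - {"claw": 0.6,"slide": [0,0.5,30],"delta_rot": [0,0,0.01]}
    - {"claw": 0.6,"slide": [0,0.5,70],"delta_rot": [0,0,0.01]}
    - {"claw": 0.6,"slide": [0,0.5,110],"delta_rot": [0,0,0.01]}
    - {"claw": 0.6,"slide": [0,0.5,140],"delta_rot": [0,0,0.01]}
    - {"claw": 0.6,"slide": [0,0.5,150],"delta_rot": [0,0,0.01]}

```text
time: 9.1
position: [0.4985, 0.2087, 0.0973]
tool_rot: [3.123, 0.33, -0.009]
ft_force: [-0.1, -0.1, -0.4]
grip_width: 0.803
grip_force: 0.0
```

Request:
send_rows:
  motion:
    - {"claw": 0.6,"slide": [0,0,10],"delta_rot": [0,0,0]}
    - {"claw": 0.6,"slide": [0,0,25],"delta_rot": [0,0,0]}
    - {"claw": 0.6,"slide": [0,0,38],"delta_rot": [0,0,0]}
    - {"claw": 0.6,"slide": [0,0,42],"delta_rot": [0,0,0]}
    - {"claw": 0.6,"slide": [0,0,42],"delta_rot": [0,0,0]}

```text
time: 9.6
position: [0.5004, 0.2096, 0.0581]
tool_rot: [3.124, 0.329, -0.001]
ft_force: [0.1, -0.2, -0.8]
grip_width: 0.8
grip_force: 0.0
```

Request:
send_rows:
  motion:
    - {"claw": -1,"slide": [0,0,0],"delta_rot": [0,0,0]}
    - {"claw": -1,"slide": [0,0,0],"delta_rot": [0,0,0]}
    - {"claw": -1,"slide": [0,0,0],"delta_rot": [0,0,0]}
    - {"claw": -1,"slide": [0,0,0],"delta_rot": [0,0,0]}
    - {"claw": -1,"slide": [0,0,0],"delta_rot": [0,0,0]}
  grip_force: 20

```text
time: 10.1
position: [0.5008, 0.2097, 0.0587]
tool_rot: [3.124, 0.329, 0.001]
ft_force: [0.7, -0.5, 1.3]
grip_width: 0.43
grip_force: 15.5
```

Request:
send_rows:
  motion:
    - {"claw": -1,"slide": [0,0,0],"delta_rot": [0,0,0]}
    - {"claw": -1,"slide": [0,0,0],"delta_rot": [0,0,0]}
    - {"claw": -1,"slide": [0,0,0],"delta_rot": [0,0,0]}

```text
time: 10.4
position: [0.5008, 0.2097, 0.0587]
tool_rot: [3.124, 0.329, 0.0]
ft_force: [-0.2, 0.2, 2.6]
grip_width: 0.433
grip_force: 20.0
```

Request:
send_rows:
  motion:
    - {"claw": -1,"slide": [0,0,-8],"delta_rot": [0,0,0]}
    - {"claw": -1,"slide": [0,0,-25],"delta_rot": [0,0,0]}
    - {"claw": -1,"slide": [0,0,-55],"delta_rot": [0,0,0]}
    - {"claw": -1,"slide": [0,0,-85],"delta_rot": [0,0,0]}
    - {"claw": -1,"slide": [0,0,-110],"delta_rot": [0,0,0]}

```text
time: 10.9
position: [0.5011, 0.2103, 0.1715]
tool_rot: [-3.124, -0.33, -0.004]
ft_force: [0.0, -0.6, -0.7]
grip_width: 0.428
grip_force: 20.0
```

Request:
send_rows:
  motion:
    - {"claw": -1,"slide": [0,0,-20],"delta_rot": [0,0,0]}
    - {"claw": -1,"slide": [-5,15,-30],"delta_rot": [0,0,0]}
    - {"claw": -1,"slide": [-18,50,-30],"delta_rot": [0,0,0]}
    - {"claw": -1,"slide": [-35,95,-30],"delta_rot": [0,0,0]}
    - {"claw": -1,"slide": [-51,135,-30],"delta_rot": [0,0,0]}

```text
time: 11.4
position: [0.4787, 0.0658, 0.1999]
tool_rot: [3.123, 0.331, 0.003]
ft_force: [0.9, -0.7, -0.2]
grip_width: 0.431
grip_force: 20.0
```

Request:
send_rows:
  motion:
    - {"claw": -1,"slide": [-12,35,0],"delta_rot": [0,0,0]}
    - {"claw": -1,"slide": [-24,65,0],"delta_rot": [0,0,0]}
    - {"claw": -1,"slide": [-34,90,0],"delta_rot": [0,0,0]}
    - {"claw": -1,"slide": [-40,108,0],"delta_rot": [0,0,0]}
    - {"claw": -1,"slide": [-40,108,0],"delta_rot": [0,0,0]}

```text
time: 11.9
position: [0.4621, -0.0497, 0.1996]
tool_rot: [3.123, 0.321, 0.001]
ft_force: [-0.0, 0.4, -0.7]
grip_width: 0.43
grip_force: 20.0
```

Request:
send_rows:
  motion:
    - {"claw": -1,"slide": [0,0,0],"delta_rot": [0,0,0]}
    - {"claw": -1,"slide": [0,0,0],"delta_rot": [0,0,0]}

```text
time: 12.1
position: [0.4626, -0.0453, 0.1991]
tool_rot: [-3.124, -0.332, -0.001]
ft_force: [0.0, 0.8, -1.5]
grip_width: 0.431
grip_force: 20.0
```

Run:
```python
from h import *
go(.462,-.047,.20,12)
d=im('wrist','w4'); print(np.round(proj(d,(.462,-.047,.023))))
s=ctrl.get_state(); print(s['grip_width'],s['grip_force'])
```

```text
slide [-1.   1.5 -0.9] rotz 0.0026 | yaw 12.15 tilt 0.05 pos [ 0.4626 -0.0453  0.1991] |d| 2.0 J [ 0.71 -0.03 -0.65  1.93 -0.02  1.23 -1.3 ]
[253. 175.]
0.42914558405756414 20.000111628323793
```

View pics/w4.png

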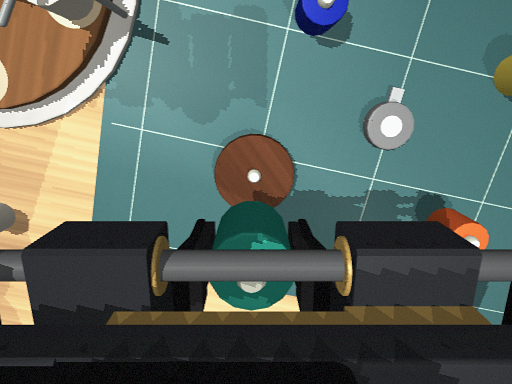

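The stand stub at (253.5,176) matches the predicted (253,175), and teal is held upright. I'll lower it.

Request:
send_rows:
  motion:
    - {"claw": -1,"slide": [-1,1.5,15],"delta_rot": [0,0,0]}
    - {"claw": -1,"slide": [-1,1.5,45],"delta_rot": [0,0,0]}
    - {"claw": -1,"slide": [-1,1.5,80],"delta_rot": [0,0,0]}
    - {"claw": -1,"slide": [-1,1.5,110],"delta_rot": [0,0,0]}
    - {"claw": -1,"slide": [-1,1.5,125],"delta_rot": [0,0,0]}

```text
time: 12.65
position: [0.46, -0.047, 0.0711]
tool_rot: [-3.122, -0.332, 0.005]
ft_force: [-0.3, -0.3, -0.7]
grip_width: 0.427
grip_force: 20.0
```

Request:
send_rows:
  motion:
    - {"claw": -1,"slide": [0,0,3],"delta_rot": [0,0,0]}
    - {"claw": -1,"slide": [0,0,9],"delta_rot": [0,0,0]}
    - {"claw": -1,"slide": [0,0,15],"delta_rot": [0,0,0]}
    - {"claw": -1,"slide": [0,0,20],"delta_rot": [0,0,0]}
    - {"claw": -1,"slide": [0,0,23],"delta_rot": [0,0,0]}

```text
time: 13.15
position: [0.4618, -0.0486, 0.0505]
tool_rot: [3.124, 0.329, 0.001]
ft_force: [-0.2, -0.2, -0.5]
grip_width: 0.434
grip_force: 20.0
```

Request:
send_rows:
  motion:
    - {"claw": -1,"slide": [0,0,1],"delta_rot": [0,0,0]}
    - {"claw": -1,"slide": [0,0,1.5],"delta_rot": [0,0,0]}
    - {"claw": -1,"slide": [0,0,1.5],"delta_rot": [0,0,0]}

```text
time: 13.45
position: [0.4616, -0.0487, 0.0497]
tool_rot: [3.124, 0.329, -0.001]
ft_force: [-1.6, -0.2, 4.7]
grip_width: 0.427
grip_force: 20.0
```

Request:
send_rows:
  motion:
    - {"claw": 0.0,"slide": [0,0,0],"delta_rot": [0,0,0]}
    - {"claw": 0.6,"slide": [0,0,0],"delta_rot": [0,0,0]}
    - {"claw": 0.6,"slide": [0,0,0],"delta_rot": [0,0,0]}
    - {"claw": 0.6,"slide": [0,0,0],"delta_rot": [0,0,0]}
    - {"claw": 0.6,"slide": [0,0,0],"delta_rot": [0,0,0]}

```text
time: 13.95
position: [0.4616, -0.0486, 0.049]
tool_rot: [3.124, 0.329, -0.0]
ft_force: [0.8, -0.0, 0.3]
grip_width: 0.759
grip_force: 0.0
```

Request:
send_rows:
  motion:
    - {"claw": 0.6,"slide": [0,0,-10],"delta_rot": [0,0,0]}
    - {"claw": 0.6,"slide": [0,0,-40],"delta_rot": [0,0,0]}
    - {"claw": 0.6,"slide": [0,0,-80],"delta_rot": [0,0,0]}
    - {"claw": 0.6,"slide": [0,0,-120],"delta_rot": [0,0,0]}
    - {"claw": 0.6,"slide": [0,0,-150],"delta_rot": [0,0,0]}

```text
time: 14.45
position: [0.4624, -0.0483, 0.2023]
tool_rot: [3.123, 0.33, 0.005]
ft_force: [0.5, -0.3, -0.4]
grip_width: 0.8
grip_force: 0.0
```

Request:
send_rows:
  motion:
    - {"claw": 0.6,"slide": [20,8,-30],"delta_rot": [0,0,0]}
    - {"claw": 0.6,"slide": [55,20,-50],"delta_rot": [0,0,0]}
    - {"claw": 0.6,"slide": [95,35,-50],"delta_rot": [0,0,0]}
    - {"claw": 0.6,"slide": [130,48,-50],"delta_rot": [0,0,0]}
    - {"claw": 0.6,"slide": [149,55,-50],"delta_rot": [0,0,0]}

```text
time: 14.95
position: [0.6211, -0.0722, 0.2493]
tool_rot: [-3.124, -0.327, -0.002]
ft_force: [-0.0, 0.8, -0.1]
grip_width: 0.798
grip_force: 0.0
```

Request:
send_rows:
  motion:
    - {"claw": 0.6,"slide": [0,0,0],"delta_rot": [0,0,0]}
    - {"claw": 0.6,"slide": [0,0,0],"delta_rot": [0,0,0]}
    - {"claw": 0.6,"slide": [0,0,0],"delta_rot": [0,0,0]}

```text
time: 15.25
position: [0.6179, -0.071, 0.2495]
tool_rot: [3.124, 0.33, -0.0]
ft_force: [-0.3, 0.2, -0.6]
grip_width: 0.804
grip_force: 0.0
```

```bash
cat >> h.py <<'E'
def stub(d,p,r=14,name=''):
    "bright low-saturation blob near the predicted pixel of world point p; world xy at p's height"
    u,v=proj(d,p); x0,y0=int(u)-r,int(v)-r; c=d['color'][max(y0,0):y0+2*r,max(x0,0):x0+2*r]
    x0,y0=max(x0,0),max(y0,0); h=cv2.cvtColor(c,cv2.COLOR_BGR2HSV); m=cv2.inRange(h,(0,0,110),(180,90,255))
    k,_,st,ct=cv2.connectedComponentsWithStats(m)
    if k<2: print(name,'none',u,v); return
    i=1+st[1:,4].argmax(); q=ct[i]+[x0,y0]; w=ray(d,*q,p[2]); print(name,'pred',np.round([u,v],1),'seen',q.round(1),'area',st[i,4],'world',w.round(4)); return w
E
python3 - <<'E'
from h import *
d=im('wrist','w5'); w=stub(d,(.6195,-.071,.054),name='blue'); go(w[0],w[1],.0347,12)
t=im('top','t5'); stub(t,(.462,-.047,.069),8,'teal')
E
```

```text
blue pred [251.8 168.3] seen [251.4 169.4] area 125 world [ 0.6183 -0.0708  0.054 ]
slide [  0.5  -0.3 214.9] rotz 0.0008 | yaw 12.05 tilt 0.05 pos [ 0.6179 -0.071   0.2496] |d| 215.0 J [ 0.61  0.33 -0.67  1.5   0.21  1.39 -1.44]
teal pred [308.9 238.1] seen [308.7 238.2] area 16 world [ 0.4619 -0.0466  0.069 ]
```

View pics/t5.png

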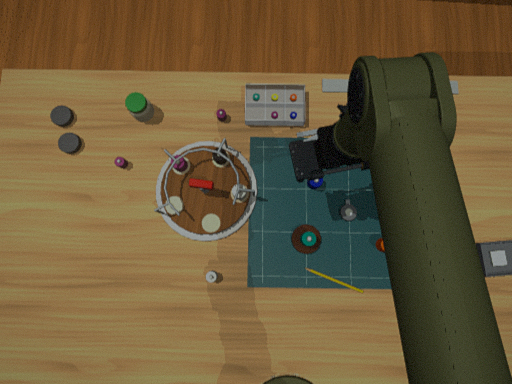

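Teal is seated on the stand at (308.7,238.2), and the white, black and plum spools are in their bays. Next I'll grip the blue spool.

Request:
send_rows:
  motion:
    - {"claw": 0.6,"slide": [0.5,0,30],"delta_rot": [0,0,0]}
    - {"claw": 0.6,"slide": [0.5,0,75],"delta_rot": [0,0,0]}
    - {"claw": 0.6,"slide": [0.5,0,120],"delta_rot": [0,0,0]}
    - {"claw": 0.6,"slide": [0.5,0,155],"delta_rot": [0,0,0]}
    - {"claw": 0.6,"slide": [0.5,0,175],"delta_rot": [0,0,0]}

```text
time: 15.85
position: [0.6166, -0.0715, 0.0712]
tool_rot: [-3.124, -0.329, 0.007]
ft_force: [-0.0, -0.2, 0.3]
grip_width: 0.8
grip_force: 0.0
```

Request:
send_rows:
  motion:
    - {"claw": 0.6,"slide": [0,0,10],"delta_rot": [0,0,0]}
    - {"claw": 0.6,"slide": [0,0,25],"delta_rot": [0,0,0]}
    - {"claw": 0.6,"slide": [0,0,36],"delta_rot": [0,0,0]}
    - {"claw": 0.6,"slide": [0,0,40],"delta_rot": [0,0,0]}
    - {"claw": 0.6,"slide": [0,0,40],"delta_rot": [0,0,0]}

```text
time: 16.35
position: [0.6192, -0.0712, 0.0339]
tool_rot: [3.124, 0.329, -0.0]
ft_force: [-0.4, -0.5, 0.7]
grip_width: 0.798
grip_force: 0.0
```

Request:
send_rows:
  motion:
    - {"claw": -1,"slide": [0,0,0],"delta_rot": [0,0,0]}
    - {"claw": -1,"slide": [0,0,0],"delta_rot": [0,0,0]}
    - {"claw": -1,"slide": [0,0,0],"delta_rot": [0,0,0]}
    - {"claw": -1,"slide": [0,0,0],"delta_rot": [0,0,0]}
    - {"claw": -1,"slide": [0,0,0],"delta_rot": [0,0,0]}

```text
time: 16.85
position: [0.6194, -0.0713, 0.0342]
tool_rot: [3.124, 0.329, 0.0]
ft_force: [0.5, -0.3, 1.5]
grip_width: 0.436
grip_force: 15.6
```

Request:
send_rows:
  motion:
    - {"claw": -1,"slide": [0,0,0],"delta_rot": [0,0,0]}
    - {"claw": -1,"slide": [0,0,0],"delta_rot": [0,0,0]}
    - {"claw": -1,"slide": [0,0,0],"delta_rot": [0,0,0]}

```text
time: 17.15
position: [0.6194, -0.0713, 0.0343]
tool_rot: [3.124, 0.329, 0.0]
ft_force: [-0.0, 0.6, 2.6]
grip_width: 0.434
grip_force: 20.0
```

Request:
send_rows:
  motion:
    - {"claw": -1,"slide": [0,0,-8],"delta_rot": [0,0,0]}
    - {"claw": -1,"slide": [0,0,-30],"delta_rot": [0,0,0]}
    - {"claw": -1,"slide": [0,0,-70],"delta_rot": [0,0,0]}
    - {"claw": -1,"slide": [0,0,-110],"delta_rot": [0,0,0]}
    - {"claw": -1,"slide": [0,0,-145],"delta_rot": [0,0,0]}

```text
time: 17.65
position: [0.6195, -0.0709, 0.1815]
tool_rot: [3.124, 0.33, 0.002]
ft_force: [1.1, 0.3, -0.4]
grip_width: 0.43
grip_force: 20.0
```

Request:
send_rows:
  motion:
    - {"claw": -1,"slide": [-15,-5,-15],"delta_rot": [0,0,0]}
    - {"claw": -1,"slide": [-50,-19,-20],"delta_rot": [0,0,0]}
    - {"claw": -1,"slide": [-90,-34,-20],"delta_rot": [0,0,0]}
    - {"claw": -1,"slide": [-125,-47,-20],"delta_rot": [0,0,0]}
    - {"claw": -1,"slide": [-148,-55,-20],"delta_rot": [0,0,0]}

```text
time: 18.15
position: [0.4606, -0.0476, 0.199]
tool_rot: [3.123, 0.33, -0.002]
ft_force: [-0.7, -1.2, 0.5]
grip_width: 0.431
grip_force: 20.0
```

Request:
send_rows:
  motion:
    - {"claw": -1,"slide": [0,0,0],"delta_rot": [0,0,0]}
    - {"claw": -1,"slide": [0,0,0],"delta_rot": [0,0,0]}
    - {"claw": -1,"slide": [0,0,0],"delta_rot": [0,0,0]}

```text
time: 18.45
position: [0.464, -0.0483, 0.1995]
tool_rot: [3.124, 0.329, 0.002]
ft_force: [-0.1, 0.4, -0.8]
grip_width: 0.433
grip_force: 20.0
```

Run:
```python
from h import *
d=im('wrist','w6'); stub(d,(.462,-.047,.069),name='teal'); go(.462,-.0475,.0957,12); t=im('top'); stub(t,(.462,-.047,.069),8,'teal')
```

```text
teal pred [249.5 188. ] seen [250.8 189. ] area 188 world [ 0.4614 -0.0483  0.069 ]
slide [ -1.9  -1.  103.6] rotz 0.0007 | yaw 12.04 tilt 0.05 pos [ 0.464  -0.0482  0.1993] |d| 104.0 J [ 0.76 -0.02 -0.7   1.93 -0.02  1.23 -1.29]
teal none 308.8558029273409 238.13567219743996
```

Request:
send_rows:
  motion:
    - {"claw": -1,"slide": [-1.8,-0.7,10],"delta_rot": [0,0,0]}
    - {"claw": -1,"slide": [-1.8,-0.7,35],"delta_rot": [0,0,0]}
    - {"claw": -1,"slide": [-1.8,-0.7,60],"delta_rot": [0,0,0]}
    - {"claw": -1,"slide": [-1.8,-0.7,75],"delta_rot": [0,0,0]}
    - {"claw": -1,"slide": [-1.8,-0.7,80],"delta_rot": [0,0,0]}

```text
time: 19.05
position: [0.4597, -0.0475, 0.1165]
tool_rot: [-3.122, -0.329, 0.006]
ft_force: [-0.8, 0.0, -0.2]
grip_width: 0.428
grip_force: 20.0
```

Request:
send_rows:
  motion:
    - {"claw": -1,"slide": [0,0,3],"delta_rot": [0,0,0]}
    - {"claw": -1,"slide": [0,0,9],"delta_rot": [0,0,0]}
    - {"claw": -1,"slide": [0,0,15],"delta_rot": [0,0,0]}
    - {"claw": -1,"slide": [0,0,20],"delta_rot": [0,0,0]}
    - {"claw": -1,"slide": [0,0,23],"delta_rot": [0,0,0]}

```text
time: 19.55
position: [0.4611, -0.048, 0.0957]
tool_rot: [3.124, 0.329, -0.0]
ft_force: [-0.2, -0.7, 0.2]
grip_width: 0.433
grip_force: 20.0
```

Request:
send_rows:
  motion:
    - {"claw": -1,"slide": [0,0,1],"delta_rot": [0,0,0]}
    - {"claw": -1,"slide": [0,0,1.5],"delta_rot": [0,0,0]}
    - {"claw": -1,"slide": [0,0,1.5],"delta_rot": [0,0,0]}

```text
time: 19.85
position: [0.4614, -0.0479, 0.0952]
tool_rot: [3.124, 0.329, -0.0]
ft_force: [-2.5, 1.2, 4.7]
grip_width: 0.431
grip_force: 20.0
```

Request:
send_rows:
  motion:
    - {"claw": 0.0,"slide": [0,0,0],"delta_rot": [0,0,0]}
    - {"claw": 0.6,"slide": [0,0,0],"delta_rot": [0,0,0]}
    - {"claw": 0.6,"slide": [0,0,0],"delta_rot": [0,0,0]}
    - {"claw": 0.6,"slide": [0,0,0],"delta_rot": [0,0,0]}
    - {"claw": 0.6,"slide": [0,0,0],"delta_rot": [0,0,0]}

```text
time: 20.35
position: [0.4611, -0.048, 0.0944]
tool_rot: [3.124, 0.329, -0.0]
ft_force: [-0.1, -0.1, -0.4]
grip_width: 0.754
grip_force: 0.0
```

Request:
send_rows:
  motion:
    - {"claw": 0.6,"slide": [0,0,-10],"delta_rot": [0,0,0]}
    - {"claw": 0.6,"slide": [0,0,-40],"delta_rot": [0,0,0]}
    - {"claw": 0.6,"slide": [0,0,-80],"delta_rot": [0,0,0]}
    - {"claw": 0.6,"slide": [0,0,-120],"delta_rot": [0,0,0]}
    - {"claw": 0.6,"slide": [0,0,-150],"delta_rot": [0,0,0]}

```text
time: 20.85
position: [0.4619, -0.0477, 0.2479]
tool_rot: [3.123, 0.33, 0.005]
ft_force: [1.4, -0.6, 0.3]
grip_width: 0.8
grip_force: 0.0
```

Request:
send_rows:
  motion:
    - {"claw": 0.6,"slide": [-8,30,-4],"delta_rot": [0,0,0]}
    - {"claw": 0.6,"slide": [-20,75,-4],"delta_rot": [0,0,0]}
    - {"claw": 0.6,"slide": [-34,122,-4],"delta_rot": [0,0,0]}
    - {"claw": 0.6,"slide": [-47,170,-4],"delta_rot": [0,0,0]}
    - {"claw": 0.6,"slide": [-56,203,-4],"delta_rot": [0,0,0]}

```text
time: 21.35
position: [0.4476, -0.262, 0.2493]
tool_rot: [3.123, 0.324, 0.0]
ft_force: [1.0, 0.8, 0.1]
grip_width: 0.803
grip_force: 0.0
```

Request:
send_rows:
  motion:
    - {"claw": 0.6,"slide": [0,0,0],"delta_rot": [0,0,0]}
    - {"claw": 0.6,"slide": [0,0,0],"delta_rot": [0,0,0]}
    - {"claw": 0.6,"slide": [0,0,0],"delta_rot": [0,0,0]}
    - {"claw": 0.6,"slide": [0,0,0],"delta_rot": [0,0,0]}

```text
time: 21.75
position: [0.4493, -0.2565, 0.249]
tool_rot: [3.123, 0.333, 0.001]
ft_force: [0.2, 0.1, -0.5]
grip_width: 0.799
grip_force: 0.0
```

Run:
```python
from h import *
d=im('wrist','w7'); w=stub(d,(.449,-.258,.054),name='orange'); go(w[0],w[1],.0345,12)
t=im('top','t7'); stub(t,(.4616,-.048,.115),8,'blue')
```

```text
orange pred [252.8 170.6] seen [252.5 170.5] area 115 world [ 0.449  -0.2576  0.054 ]
slide [ -0.4   0.8 214.4] rotz 0.003 | yaw 12.17 tilt 0.03 pos [ 0.4492 -0.2567  0.2489] |d| 214.0 J [ 0.95  0.06 -0.5   1.76  0.03  1.33 -0.91]
blue pred [312.1 237.9] seen [311.5 238.3] area 14 world [ 0.4606 -0.0466  0.115 ]
```

Request:
send_rows:
  motion:
    - {"claw": 0.6,"slide": [-0.3,0.8,30],"delta_rot": [0,0,0]}
    - {"claw": 0.6,"slide": [-0.3,0.8,75],"delta_rot": [0,0,0]}
    - {"claw": 0.6,"slide": [-0.3,0.8,120],"delta_rot": [0,0,0]}
    - {"claw": 0.6,"slide": [-0.3,0.8,155],"delta_rot": [0,0,0]}
    - {"claw": 0.6,"slide": [-0.3,0.8,175],"delta_rot": [0,0,0]}

```text
time: 22.35
position: [0.4469, -0.2574, 0.0706]
tool_rot: [-3.121, -0.331, 0.005]
ft_force: [-0.0, 0.5, -0.3]
grip_width: 0.798
grip_force: 0.0
```

Request:
send_rows:
  motion:
    - {"claw": 0.6,"slide": [0,0,10],"delta_rot": [0,0,0]}
    - {"claw": 0.6,"slide": [0,0,25],"delta_rot": [0,0,0]}
    - {"claw": 0.6,"slide": [0,0,36],"delta_rot": [0,0,0]}
    - {"claw": 0.6,"slide": [0,0,40],"delta_rot": [0,0,0]}
    - {"claw": 0.6,"slide": [0,0,40],"delta_rot": [0,0,0]}

```text
time: 22.85
position: [0.4486, -0.259, 0.0334]
tool_rot: [-3.124, -0.329, 0.0]
ft_force: [0.1, 0.3, -0.5]
grip_width: 0.8
grip_force: 0.0
```

Request:
send_rows:
  motion:
    - {"claw": -1,"slide": [0,0,0],"delta_rot": [0,0,0]}
    - {"claw": -1,"slide": [0,0,0],"delta_rot": [0,0,0]}
    - {"claw": -1,"slide": [0,0,0],"delta_rot": [0,0,0]}
    - {"claw": -1,"slide": [0,0,0],"delta_rot": [0,0,0]}
    - {"claw": -1,"slide": [0,0,0],"delta_rot": [0,0,0]}

```text
time: 23.35
position: [0.4486, -0.259, 0.0338]
tool_rot: [3.124, 0.329, 0.0]
ft_force: [1.0, -0.5, 1.1]
grip_width: 0.431
grip_force: 15.5
```

Request:
send_rows:
  motion:
    - {"claw": -1,"slide": [0,0,0],"delta_rot": [0,0,0]}
    - {"claw": -1,"slide": [0,0,0],"delta_rot": [0,0,0]}
    - {"claw": -1,"slide": [0,0,0],"delta_rot": [0,0,0]}

```text
time: 23.65
position: [0.4487, -0.259, 0.0338]
tool_rot: [3.124, 0.329, 0.0]
ft_force: [-0.3, -0.1, 3.1]
grip_width: 0.43
grip_force: 20.0
```

Request:
send_rows:
  motion:
    - {"claw": -1,"slide": [0,0,-8],"delta_rot": [0,0,0]}
    - {"claw": -1,"slide": [0,0,-30],"delta_rot": [0,0,0]}
    - {"claw": -1,"slide": [0,0,-70],"delta_rot": [0,0,0]}
    - {"claw": -1,"slide": [0,0,-110],"delta_rot": [0,0,0]}
    - {"claw": -1,"slide": [0,0,-150],"delta_rot": [0,0,0]}

```text
time: 24.15
position: [0.4483, -0.2588, 0.1853]
tool_rot: [3.124, 0.33, -0.0]
ft_force: [0.3, -0.3, -0.3]
grip_width: 0.431
grip_force: 20.0
```

Request:
send_rows:
  motion:
    - {"claw": -1,"slide": [5,-20,-20],"delta_rot": [0,0,0]}
    - {"claw": -1,"slide": [17,-60,-36],"delta_rot": [0,0,0]}
    - {"claw": -1,"slide": [30,-105,-36],"delta_rot": [0,0,0]}
    - {"claw": -1,"slide": [42,-150,-36],"delta_rot": [0,0,0]}
    - {"claw": -1,"slide": [52,-187,-36],"delta_rot": [0,0,0]}

```text
time: 24.65
position: [0.4603, -0.0625, 0.2201]
tool_rot: [3.123, 0.332, 0.001]
ft_force: [0.9, 1.3, -0.5]
grip_width: 0.434
grip_force: 20.0
```

Request:
send_rows:
  motion:
    - {"claw": -1,"slide": [4,-15,0],"delta_rot": [0,0,0]}
    - {"claw": -1,"slide": [4,-15,0],"delta_rot": [0,0,0]}
    - {"claw": -1,"slide": [4,-15,0],"delta_rot": [0,0,0]}
    - {"claw": -1,"slide": [4,-15,0],"delta_rot": [0,0,0]}

```text
time: 25.05
position: [0.4611, -0.0516, 0.2195]
tool_rot: [3.124, 0.325, -0.001]
ft_force: [0.6, -0.1, -0.3]
grip_width: 0.427
grip_force: 20.0
```

Run:
```python
from h import *
d=im('wrist','w8'); stub(d,(.4614,-.048,.115),20,name='blue'); go(.4614,-.048,.1415,12); t=im('top'); stub(t,(.4616,-.048,.115),8,'blue')
```

```text
blue pred [246.9 193. ] seen [246.3 193.4] area 208 world [ 0.4611 -0.0476  0.115 ]
slide [ 1.  -3.4 77.9] rotz -0.0024 | yaw 11.86 tilt 0.02 pos [ 0.4611 -0.0515  0.2194] |d| 78.0 J [ 0.77 -0.05 -0.69  1.91 -0.03  1.27 -1.27]
blue none 312.06512306438157 237.88372096209287
```

View pics/w8.png

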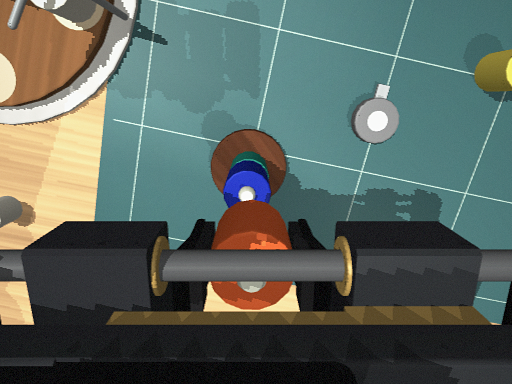

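Blue is upright on teal, with its stub at (246,193), 0.7 mm from where I expected it. I'll lower orange.

Request:
send_rows:
  motion:
    - {"claw": -1,"slide": [0.8,-3.4,0],"delta_rot": [0,0,0]}
    - {"claw": -1,"slide": [0.8,-3.4,12],"delta_rot": [0,0,0]}
    - {"claw": -1,"slide": [0.8,-3.4,30],"delta_rot": [0,0,0]}
    - {"claw": -1,"slide": [0.8,-3.4,45],"delta_rot": [0,0,0]}
    - {"claw": -1,"slide": [0.8,-3.4,54],"delta_rot": [0,0,0]}

```text
time: 25.65
position: [0.4603, -0.0463, 0.1636]
tool_rot: [-3.123, -0.329, 0.004]
ft_force: [0.8, -0.5, -0.5]
grip_width: 0.433
grip_force: 20.0
```

Request:
send_rows:
  motion:
    - {"claw": -1,"slide": [0,0,3],"delta_rot": [0,0,0]}
    - {"claw": -1,"slide": [0,0,9],"delta_rot": [0,0,0]}
    - {"claw": -1,"slide": [0,0,15],"delta_rot": [0,0,0]}
    - {"claw": -1,"slide": [0,0,20],"delta_rot": [0,0,0]}
    - {"claw": -1,"slide": [0,0,23],"delta_rot": [0,0,0]}

```text
time: 26.15
position: [0.4613, -0.0464, 0.1422]
tool_rot: [3.124, 0.329, -0.0]
ft_force: [-0.4, -0.0, -0.5]
grip_width: 0.432
grip_force: 20.0
```

Request:
send_rows:
  motion:
    - {"claw": -1,"slide": [0,0,1],"delta_rot": [0,0,0]}
    - {"claw": -1,"slide": [0,0,1.7],"delta_rot": [0,0,0]}
    - {"claw": -1,"slide": [0,0,1.7],"delta_rot": [0,0,0]}

```text
time: 26.45
position: [0.4615, -0.0464, 0.141]
tool_rot: [3.124, 0.329, 0.0]
ft_force: [0.7, -1.2, -0.4]
grip_width: 0.433
grip_force: 20.0
```

Request:
send_rows:
  motion:
    - {"claw": -1,"slide": [0,1.2,0],"delta_rot": [0,0,0]}
    - {"claw": -1,"slide": [0,1.2,0.8],"delta_rot": [0,0,0]}
    - {"claw": -1,"slide": [0,1.2,0.8],"delta_rot": [0,0,0]}

```text
time: 26.75
position: [0.462, -0.0471, 0.1409]
tool_rot: [-3.124, -0.329, -0.001]
ft_force: [-1.5, 1.3, 4.8]
grip_width: 0.429
grip_force: 20.0
```

Request:
send_rows:
  motion:
    - {"claw": 0.0,"slide": [0,0,0],"delta_rot": [0,0,0]}
    - {"claw": 0.6,"slide": [0,0,0],"delta_rot": [0,0,0]}
    - {"claw": 0.6,"slide": [0,0,0],"delta_rot": [0,0,0]}
    - {"claw": 0.6,"slide": [0,0,0],"delta_rot": [0,0,0]}
    - {"claw": 0.6,"slide": [0,0,0],"delta_rot": [0,0,0]}

```text
time: 27.25
position: [0.4616, -0.0475, 0.1399]
tool_rot: [3.124, 0.329, -0.0]
ft_force: [1.2, 1.2, -0.1]
grip_width: 0.759
grip_force: 0.0
```

Request:
send_rows:
  motion:
    - {"claw": 0.6,"slide": [0,0,-10],"delta_rot": [0,0,0]}
    - {"claw": 0.6,"slide": [0,0,-35],"delta_rot": [0,0,0]}
    - {"claw": 0.6,"slide": [0,0,-70],"delta_rot": [0,0,0]}
    - {"claw": 0.6,"slide": [0,0,-100],"delta_rot": [0,0,0]}
    - {"claw": 0.6,"slide": [0,0,-110],"delta_rot": [0,0,0]}

```text
time: 27.75
position: [0.4634, -0.0475, 0.2539]
tool_rot: [3.122, 0.329, 0.009]
ft_force: [0.6, -0.2, 0.0]
grip_width: 0.8
grip_force: 0.0
```

Request:
send_rows:
  motion:
    - {"claw": 0.6,"slide": [10,28,0],"delta_rot": [0,0,0]}
    - {"claw": 0.6,"slide": [25,65,0],"delta_rot": [0,0,0]}
    - {"claw": 0.6,"slide": [42,109,0],"delta_rot": [0,0,0]}
    - {"claw": 0.6,"slide": [59,153,0],"delta_rot": [0,0,0]}
    - {"claw": 0.6,"slide": [75,195,0],"delta_rot": [0,0,0]}

```text
time: 28.25
position: [0.5761, -0.2245, 0.2493]
tool_rot: [-3.124, -0.328, 0.002]
ft_force: [0.2, -0.6, 0.6]
grip_width: 0.801
grip_force: 0.0
```

Request:
send_rows:
  motion:
    - {"claw": 0.6,"slide": [12,30,0],"delta_rot": [0,0,0]}
    - {"claw": 0.6,"slide": [21,54,0],"delta_rot": [0,0,0]}
    - {"claw": 0.6,"slide": [21,54,0],"delta_rot": [0,0,0]}
    - {"claw": 0.6,"slide": [21,54,0],"delta_rot": [0,0,0]}
    - {"claw": 0.6,"slide": [21,54,0],"delta_rot": [0,0,0]}

```text
time: 28.75
position: [0.6071, -0.2694, 0.2499]
tool_rot: [-3.123, -0.332, 0.001]
ft_force: [-0.1, -0.2, 0.9]
grip_width: 0.795
grip_force: 0.0
```

Run:
```python
from h import *
d=im('wrist','w9'); w=stub(d,(.608,-.2705,.054),name='yellow'); go(w[0],w[1],.0343,12)
t=im('top','t9'); stub(t,(.4616,-.0475,.161),8,'orange')
s=im('scene','s9')
```

```text
yellow pred [252.9 169.1] seen [251.7 170.5] area 118 world [ 0.6063 -0.2696  0.054 ]
slide [-8.000e-01  1.000e-01  2.159e+02] rotz 0.0022 | yaw 12.13 tilt 0.02 pos [ 0.6072 -0.2694  0.2502] |d| 216.0 J [ 0.8   0.4  -0.57  1.39  0.22  1.41 -1.13]
orange pred [315.  237.4] seen [314.4 237.2] area 14 world [ 0.462  -0.0461  0.161 ]
```

Request:
send_rows:
  motion:
    - {"claw": 0.6,"slide": [-0.6,0,30],"delta_rot": [0,0,0]}
    - {"claw": 0.6,"slide": [-0.6,0,75],"delta_rot": [0,0,0]}
    - {"claw": 0.6,"slide": [-0.6,0,120],"delta_rot": [0,0,0]}
    - {"claw": 0.6,"slide": [-0.6,0,155],"delta_rot": [0,0,0]}
    - {"claw": 0.6,"slide": [-0.6,0,175],"delta_rot": [0,0,0]}

```text
time: 29.4
position: [0.6046, -0.27, 0.0718]
tool_rot: [-3.122, -0.33, 0.006]
ft_force: [-0.2, -0.5, 0.3]
grip_width: 0.797
grip_force: 0.0
```

Request:
send_rows:
  motion:
    - {"claw": 0.6,"slide": [0,0,10],"delta_rot": [0,0,0]}
    - {"claw": 0.6,"slide": [0,0,25],"delta_rot": [0,0,0]}
    - {"claw": 0.6,"slide": [0,0,36],"delta_rot": [0,0,0]}
    - {"claw": 0.6,"slide": [0,0,40.5],"delta_rot": [0,0,0]}
    - {"claw": 0.6,"slide": [0,0,40.5],"delta_rot": [0,0,0]}

```text
time: 29.9
position: [0.6067, -0.2711, 0.0343]
tool_rot: [-3.124, -0.329, 0.001]
ft_force: [0.2, -0.4, 0.2]
grip_width: 0.802
grip_force: 0.0
```

Request:
send_rows:
  motion:
    - {"claw": -1,"slide": [0,0,0],"delta_rot": [0,0,0]}
    - {"claw": -1,"slide": [0,0,0],"delta_rot": [0,0,0]}
    - {"claw": -1,"slide": [0,0,0],"delta_rot": [0,0,0]}
    - {"claw": -1,"slide": [0,0,0],"delta_rot": [0,0,0]}
    - {"claw": -1,"slide": [0,0,0],"delta_rot": [0,0,0]}

```text
time: 30.4
position: [0.6069, -0.2711, 0.0348]
tool_rot: [3.124, 0.329, 0.0]
ft_force: [-1.1, -0.8, 1.8]
grip_width: 0.43
grip_force: 15.5
```

Request:
send_rows:
  motion:
    - {"claw": -1,"slide": [0,0,0],"delta_rot": [0,0,0]}
    - {"claw": -1,"slide": [0,0,0],"delta_rot": [0,0,0]}
    - {"claw": -1,"slide": [0,0,0],"delta_rot": [0,0,0]}

```text
time: 30.7
position: [0.6069, -0.2711, 0.0348]
tool_rot: [3.124, 0.329, 0.0]
ft_force: [0.4, 0.1, 1.6]
grip_width: 0.431
grip_force: 20.0
```

Request:
send_rows:
  motion:
    - {"claw": -1,"slide": [0,0,-10],"delta_rot": [0,0,0]}
    - {"claw": -1,"slide": [0,0,-40],"delta_rot": [0,0,0]}
    - {"claw": -1,"slide": [0,0,-85],"delta_rot": [0,0,0]}
    - {"claw": -1,"slide": [0,0,-130],"delta_rot": [0,0,0]}
    - {"claw": -1,"slide": [0,0,-175],"delta_rot": [0,0,0]}

```text
time: 31.2
position: [0.6065, -0.271, 0.2117]
tool_rot: [3.124, 0.329, 0.0]
ft_force: [-0.2, 0.1, 0.3]
grip_width: 0.431
grip_force: 20.0
```

Request:
send_rows:
  motion:
    - {"claw": -1,"slide": [-7,-18,-30],"delta_rot": [0,0,0]}
    - {"claw": -1,"slide": [-22,-55,-50],"delta_rot": [0,0,0]}
    - {"claw": -1,"slide": [-37,-95,-50],"delta_rot": [0,0,0]}
    - {"claw": -1,"slide": [-54,-140,-50],"delta_rot": [0,0,0]}
    - {"claw": -1,"slide": [-70,-182,-50],"delta_rot": [0,0,0]}

```text
time: 31.7
position: [0.4993, -0.1058, 0.26]
tool_rot: [3.124, 0.33, 0.001]
ft_force: [-0.0, 1.2, 0.0]
grip_width: 0.426
grip_force: 20.0
```

Request:
send_rows:
  motion:
    - {"claw": -1,"slide": [-12,-33,0],"delta_rot": [0,0,0]}
    - {"claw": -1,"slide": [-22,-57,0],"delta_rot": [0,0,0]}
    - {"claw": -1,"slide": [-25,-65,0],"delta_rot": [0,0,0]}
    - {"claw": -1,"slide": [-25,-65,0],"delta_rot": [0,0,0]}
    - {"claw": -1,"slide": [-25,-65,0],"delta_rot": [0,0,0]}

```text
time: 32.2
position: [0.4629, -0.0506, 0.2598]
tool_rot: [3.124, 0.327, 0.001]
ft_force: [0.1, 0.3, -0.9]
grip_width: 0.431
grip_force: 20.0
```

Run:
```python
from h import *
d=im('wrist','w10'); stub(d,(.4616,-.0473,.161),20,name='orange'); go(.4616,-.0473,.1868,12)
```

```text
orange pred [246.8 197.4] seen [245.8 195.4] area 172 world [ 0.463  -0.0463  0.161 ]
slide [-0.7 -3.6 72.8] rotz -0.0013 | yaw 11.92 tilt 0.03 pos [ 0.463  -0.0507  0.2596] |d| 73.0 J [ 0.79 -0.07 -0.7   1.84 -0.05  1.35 -1.26]
```

Request:
send_rows:
  motion:
    - {"claw": -1,"slide": [0,-2.3,0],"delta_rot": [0,0,0]}
    - {"claw": -1,"slide": [0,-2.3,12],"delta_rot": [0,0,0]}
    - {"claw": -1,"slide": [0,-2.3,30],"delta_rot": [0,0,0]}
    - {"claw": -1,"slide": [0,-2.3,42],"delta_rot": [0,0,0]}
    - {"claw": -1,"slide": [0,-2.3,48],"delta_rot": [0,0,0]}

```text
time: 32.75
position: [0.461, -0.0471, 0.2096]
tool_rot: [-3.123, -0.328, 0.004]
ft_force: [-0.1, -0.0, 0.2]
grip_width: 0.434
grip_force: 20.0
```

Request:
send_rows:
  motion:
    - {"claw": -1,"slide": [0,0,3],"delta_rot": [0,0,0]}
    - {"claw": -1,"slide": [0,0,8],"delta_rot": [0,0,0]}
    - {"claw": -1,"slide": [0,0,10],"delta_rot": [0,0,0]}
    - {"claw": -1,"slide": [0,0,10],"delta_rot": [0,0,0]}
    - {"claw": -1,"slide": [0,0,10],"delta_rot": [0,0,0]}

```text
time: 33.25
position: [0.4621, -0.0471, 0.2019]
tool_rot: [3.124, 0.329, 0.001]
ft_force: [0.0, 0.3, -0.3]
grip_width: 0.432
grip_force: 20.0
```

Position is (0.4621,-0.0471), on target. The remaining descent is 14 mm.

Request:
send_rows:
  motion:
    - {"claw": -1,"slide": [0,0,3],"delta_rot": [0,0,0]}
    - {"claw": -1,"slide": [0,0,7],"delta_rot": [0,0,0]}
    - {"claw": -1,"slide": [0,0,11],"delta_rot": [0,0,0]}
    - {"claw": -1,"slide": [0,0,13],"delta_rot": [0,0,0]}
    - {"claw": -1,"slide": [0,0,13.8],"delta_rot": [0,0,0]}

```text
time: 33.75
position: [0.4619, -0.0471, 0.1877]
tool_rot: [-3.124, -0.329, 0.0]
ft_force: [0.4, 0.1, 3.8]
grip_width: 0.43
grip_force: 20.0
```

Request:
send_rows:
  motion:
    - {"claw": -1,"slide": [0,0,0.8],"delta_rot": [0,0,0]}
    - {"claw": -1,"slide": [0,0,0.8],"delta_rot": [0,0,0]}
    - {"claw": -1,"slide": [0,0,0.8],"delta_rot": [0,0,0]}

```text
time: 34.05
position: [0.4624, -0.047, 0.1877]
tool_rot: [3.124, 0.329, 0.002]
ft_force: [-2.0, 0.0, 5.4]
grip_width: 0.43
grip_force: 20.0
```

Contact came at the seated height. I'll release, rise and check.

Request:
send_rows:
  motion:
    - {"claw": 0.0,"slide": [0,0,0],"delta_rot": [0,0,0]}
    - {"claw": 0.6,"slide": [0,0,0],"delta_rot": [0,0,0]}
    - {"claw": 0.6,"slide": [0,0,0],"delta_rot": [0,0,0]}
    - {"claw": 0.6,"slide": [0,0,0],"delta_rot": [0,0,0]}
    - {"claw": 0.6,"slide": [0,0,0],"delta_rot": [0,0,0]}

```text
time: 34.55
position: [0.4618, -0.0471, 0.1868]
tool_rot: [-3.124, -0.329, 0.0]
ft_force: [-0.0, -0.5, 0.5]
grip_width: 0.757
grip_force: 0.0
```

Request:
send_rows:
  motion:
    - {"claw": 0.6,"slide": [0,0,-10],"delta_rot": [0,0,0]}
    - {"claw": 0.6,"slide": [0,0,-35],"delta_rot": [0,0,0]}
    - {"claw": 0.6,"slide": [0,0,-65],"delta_rot": [0,0,0]}
    - {"claw": 0.6,"slide": [0,0,-90],"delta_rot": [0,0,0]}
    - {"claw": 0.6,"slide": [0,0,-100],"delta_rot": [0,0,0]}

```text
time: 35.05
position: [0.4632, -0.0471, 0.2901]
tool_rot: [3.122, 0.329, 0.007]
ft_force: [0.0, 0.3, 0.1]
grip_width: 0.801
grip_force: 0.0
```

Request:
send_rows:
  motion:
    - {"claw": 0.6,"slide": [0,30,0],"delta_rot": [0,0,0]}
    - {"claw": 0.6,"slide": [10,70,0],"delta_rot": [0,0,0]}
    - {"claw": 0.6,"slide": [25,110,0],"delta_rot": [0,0,0]}
    - {"claw": 0.6,"slide": [40,140,0],"delta_rot": [0,0,0]}
    - {"claw": 0.6,"slide": [45,150,0],"delta_rot": [0,0,0]}

```text
time: 35.55
position: [0.5377, -0.1882, 0.2854]
tool_rot: [-3.124, -0.322, 0.002]
ft_force: [-0.8, -0.6, -0.1]
grip_width: 0.798
grip_force: 0.0
```

Request:
send_rows:
  motion:
    - {"claw": 0.6,"slide": [0,0,0],"delta_rot": [0,0,0]}
    - {"claw": 0.6,"slide": [0,0,0],"delta_rot": [0,0,0]}
    - {"claw": 0.6,"slide": [0,0,0],"delta_rot": [0,0,0]}
    - {"claw": 0.6,"slide": [0,0,0],"delta_rot": [0,0,0]}
    - {"claw": 0.6,"slide": [0,0,0],"delta_rot": [0,0,0]}

```text
time: 36.05
position: [0.537, -0.1836, 0.2874]
tool_rot: [3.123, 0.331, 0.0]
ft_force: [-0.1, 0.4, 0.1]
grip_width: 0.804
grip_force: 0.0
```

Run:
```python
from h import *
t=im('top'); stub(t,(.462,-.047,.207),8,'yellow')
s=im('scene'); cv2.imwrite('pics/s10.png',cv2.resize(s['color'][60:320,180:400],None,fx=2.2,fy=2.2))
```

```text
yellow pred [318.2 236.7] seen [317.5 236.5] area 18 world [ 0.4624 -0.0454  0.207 ]
```

View pics/s10.png

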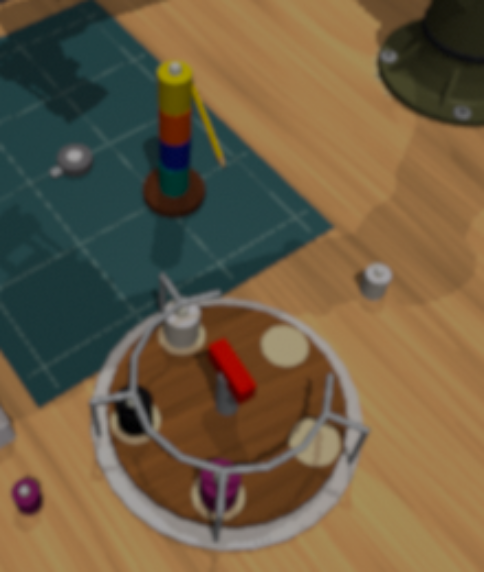

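The stack stands upright at about (175,130): teal, blue, orange, yellow, with no gaps. White (183,325), black (133,410) and plum (220,487) are in their bays, and the gripper is clear.

```bash
python3 -c "
from bench import ctrl
print(ctrl.close_job())"
```

```text
the job is handed in; nothing more can be done
None
```

The job is handed in at about 36 s of robot time: teal, blue, orange and yellow are stacked upright on the stand, and the white, black and plum spools are still in their bays; no verdict came back.

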